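Seat the adapter plate on the test bed's locating pins

TASK

Pick up the blue adapter plate, which has a black handle, lay it on the aluminium test bed and, with the dark fence as a guide, slide it until its two holes drop over the two steel locating pins. Feel your way gently, without banging or forcing it, and let go once it lies flat and fully home on the bed; leave everything else on the counter where it stands.

Things in the scene. Friction and masses are not known exactly. Their poses are not given: they have to be found in the camera images.
- plate: loose blue adapter plate, 100 (its x) x 140 (its y) x 10 mm, 0.3-0.6 kg. Origin: centre of its underside, z up. Two round through holes, 13 mm wide, at y = -48 and +48 mm on its x = 0 line. Black bar handle upright on its centre: 60 mm long in x, 16 mm thick in y, top 52 mm above the underside. Starts flat on the counter, handle up, turned up to 0.5 rad
- bed: fixed aluminium test bed, 130 (its x) x 260 (its y) x 25 mm high, turned up to 0.25 rad. Origin: centre of its underside, on the counter. Dark steel fence along its whole far (+x) edge, 30 mm above the bed top; the fence's inner face is the plane x = +50 mm of the bed, so a plate against it has its centre at x = 0. A plate that is home has its underside on the bed top
- pin_range (a point): midpoint of the groove on the bed top (bed axes). Two rigid upright steel pins, 10 mm thick, tapering to 5 mm over their last 3 mm, 12 mm tall above the bed top, stand on the groove (x = 0), 96 mm apart along y. Their thin red carriage is clamped anywhere along the groove: the midpoint between the pins lies at y = -14 to +14 mm from this point, and is not measured
- coupling_a: brass coupling, 42 mm wide, 45 mm tall, standing near the plate; origin under its centre. A bystander
- coupling_b: brass coupling, 42 mm wide, 45 mm tall, at the back of the counter; origin under its centre. A bystander
- nozzle: chrome flow nozzle, 40 mm wide, 75 mm tall, at the back of the counter; origin under its centre. A bystander
- reducer: copper reducer fitting, 30 mm wide, 42 mm tall, in front of the bed; origin under its centre. A bystander
- cap: white plastic strainer cap, 48 mm wide, 24 mm tall, in front of the bed; origin under its centre. A bystander
- wrench: steel wrench lying at the left of the counter, along x. A bystander
Mind the look-alikes: they are no part of the job. Of the things like the plate, leave any that is orange; of the rest the larger one is meant.

How it is judged (in metres and radians):
On the way:
1. the plate has been picked up clear of the counter, held in the fingers (height (world z) of plate above 0.03 m and contact force between the fingers and plate above 1 N), for 0.2 s.
At the end, for the whole second after the job is handed in: The plate lies flat on the bed with both pins through its holes: its underside within 2 mm of the bed top, its centre within 6 mm of the pin line and within 20 mm of the bed's middle along y, tilt under 0.03 rad, its length along the bed's within 0.06 rad, at rest and released (z of plate in the frame of bed between 0.023 and 0.027 m and x of plate in the frame of bed between -0.006 and 0.006 m and y of plate in the frame of bed between -0.02 and 0.02 m and angle between plate's own z axis and vertical below 0.03 rad and angle between the y axis of plate and the y axis of bed, either way round below 0.06 rad and linear speed of plate below 0.01 m/s and contact force between the fingers and plate below 0.1 N); the robot touches nothing.
It fails at once if the plate is pressed or knocked against the bed, its fence or its pins with more than 40 N (contact force between plate and bed above 40 N).
It fails at once if a bystander is moved by more than 25 mm (distance of any of coupling_a, coupling_b, nozzle, reducer, cap, wrench from where it was at the start of the episode above 0.025 m).
It also fails if it takes over 72 s, if anything falls off the work surface, if the arm or the gripper's body presses on something with over 40 N, if the wrist force passes 120 N, or if a joint passes its speed limit or range.

ROBOT

A 6-joint arm with a two-finger parallel gripper is mounted at the origin on the work surface. World frame = base frame: x ahead of the robot, y to its left, z up, the work surface at z = 0. Lengths are in mm, angles in rad, forces in N, time in s.
With the tool pointing down it reaches from about 275 to 1000 mm from the base axis. Payload 8.4 kg.
Tool frame: the origin (TCP) lies between the finger pads; the fingertips stand 22 mm ahead of it and the grasp point (between the pads) lies 3 mm ahead of it (r.nose_length is the z of the fingertips in the tool frame, in mm); z points along the fingers, y is the line along which they close (so a half turn about z gives the same grasp; the last joint's range is limited). The gripper opens to 85 mm and grips with 20 to 120 N. Pads are 22 mm wide; open, the fingers measure 114 mm over their backs; the gripper's body (76 mm by 85 mm) begins 54 mm behind the grasp point. The pads swing forward as they close: fully open they stand 13 mm farther back than shut.
Start: joints at [-1.218, 0.353, 1.633, -0, 1.155, -0.002], TCP at [217.125, -586.076, 253.281] pointing down, gripper open.
Joint ranges: [-2.63, 2.63], [-0.92, 2.1], [0.06, 2.66], [-1.3, 4.44], [0, 2.69], [-3.02, 3.02]. Speed limits (rad/s): [2.22, 2.22, 2.79, 3.14, 3.14, 3.14].

INTERFACE

Orientations are given as [roll, pitch, yaw] about the fixed x, y, z axes, in that order (R = Rz(yaw) Ry(pitch) Rx(roll)).
In Python, from rig import r, cams gives the robot as it stands.
- The arm moves only by the shell command python3 -m handwheel 'ROWS' [FORCE]. ROWS is a JSON list of rows, 1 to 5 of them, each an object with the fields drx, dry, drz (a rotation vector in rad), sx, sy, sz (the shift in mm), finger_gap (the opening from 0.0 (shut) to 1.0 (fully open)); a field left out counts as zero (the opening has to be given); each row shifts and turns the commanded pose from where the row before left it, along the tool's axes as they then stand; what a row does not reach is not made up. A row lasts 1/12 s, in which the tool goes at most 41.7 mm and 0.125 rad, less where a joint would pass 70% of its speed; a pose out of reach is approached as far as the arm can. The fingers move at their own pace and stop on an object; FORCE is the grip in N (left out, the last holds). Time passes only in rows, so rows that do not move let the fingers close. It prints the time, the measured TCP pose, the force, the opening and the grip force at its end. Input that does not fit is refused with a message, and nothing moves.
- r.sense(): the state, without advancing time (a new reading comes with each control period).
- cams.grab_frame(name): name is "scene" or "side" or "wrist"; returns the picture (480x640x3 uint8, red, green, blue); there is no depth.
- cams.camera_params(name): a dict with "fx", "fy", "cx", "cy" (pixels), "rvec" (rotation vector, rad) and "tvec" (3), from world to camera coordinates, as OpenCV has them. Camera axes: x right, y down, z forward; pixel columns grow to the right and rows downward; lengths in mm; the calibration is good to about 2 mm. The wrist camera is an equidistant fisheye: a pixel r from the principal point sees the ray r / f radians off the axis. A picture is of the moment at which its call begins: read the wrist's pose just before it. camera_params takes no time and is no camera call; for the wrist camera it gives the pose at the moment of the call.
- r.sign_off(): hands the job in; it is judged then, once.
The state is a dict: "clock": time; "qpos": joint angles; "qvel": joint speeds; "joint_efforts": joint torques, N m; "eef_pos": TCP position; "tcp_rot": TCP orientation; "contact_force": force on the tool from outside, world axes, zero at the start; "wrist_torque": the same for the moment, N m; "opening": opening from 0.0 (shut) to 1.0 (fully open); "grasp_force": force on a finger pad.
Only numpy, scipy, OpenCV 4.12 (cv2) and the standard library are available. Lean on these libraries where they do the work, as an engineer would, in place of code of your own. Each camera call takes 0.05 s, during which the arm holds its last target. There are 200 camera calls.

## Working session

There is one attempt and no reset: what is moved stays moved. The work goes in short steps, Python scripts to look and compute and a shell command to move; the robot and the scene stay as the last step left them, time stands still between calls to the robot, and variables do not carry over. Pictures are saved under pics/ and viewed, at most 10 in all, crops included, and the job is handed in when it is done.

```bash
mkdir -p pics; ls; python3 - <<'E'
from rig import r,cams
import cv2
for n in("scene","side"):
    cv2.imwrite(f"pics/{n}0.png",cams.grab_frame(n)[:,:,::-1])
    print(n,cams.camera_params(n))
print(r.sense())
E
```

```text
pics
scene {'fx': 525.1158604993219, 'fy': 525.1158604993219, 'cx': 318.2894780558699, 'cy': 239.9685496809273, 'rvec': array([ 1.90778294,  1.61535525, -0.62562706]), 'tvec': array([-132.29547089, -377.69714449, 1603.21132649])}
side {'fx': 577.7140965111571, 'fy': 577.7140965111571, 'cx': 320.7761171208409, 'cy': 239.72879792688613, 'rvec': array([ 0.52335085, -2.49112543,  1.49522667]), 'tvec': array([ 548.38849008,  157.52840091, 1107.76672049])}
{'clock': 0.1, 'qpos': array([-1.21836435e+00,  3.53602286e-01,  1.63404662e+00, -2.40845021e-05,
        1.15518443e+00, -2.41490938e-03]), 'qvel': array([-0.0005077 , -0.00092617, -0.00288703, -0.00107736,  0.00049722,
        0.00015971]), 'joint_efforts': array([ 7.35545345e-04, -6.06355762e+01, -3.42818749e+01, -8.59398006e-05,
        3.84074214e-03, -1.66570135e-05]), 'eef_pos': array([ 217.00478834, -585.70340176,  252.62774086]), 'tcp_rot': array([-3.14035192e+00,  1.90258965e-05,  3.54856636e-01]), 'contact_force': array([ 0.77936799, -0.43569184,  0.4019862 ]), 'wrist_torque': array([ 0.02295312,  0.00324557, -0.01789028]), 'grasp_force': 0.0, 'opening': 1.0004311151547631}
```

View pics/scene0.png

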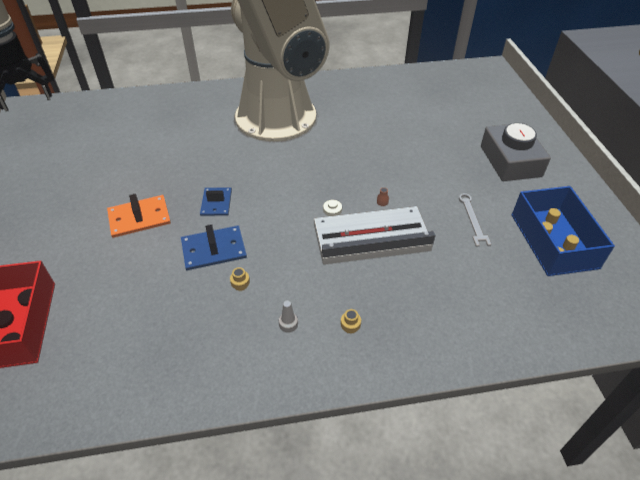

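View pics/side0.png

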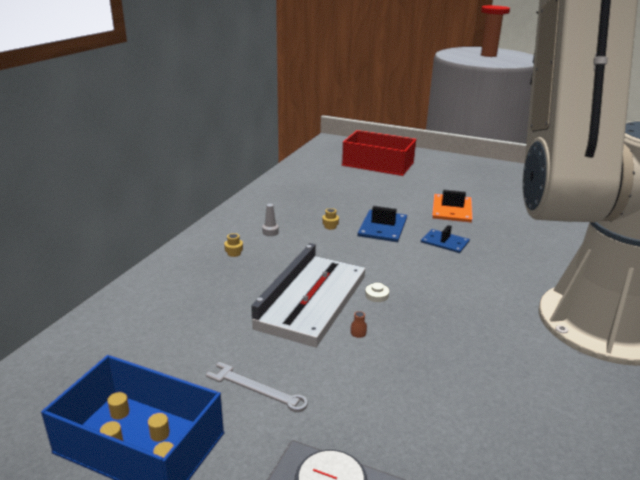

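Scene picture: the target plate (large, blue) is at about (213,247), its handle top at (211,232). The small blue look-alike is at (216,200) and the orange one at (138,215). The bed runs about (315,215) to (433,240) with its fence on the lower side, the red carriage at about (365,232), and a coupling at (240,277). In the side picture the plate is at (383,225) and the bed at (310,297).

```bash
cat > h.py <<'E'
import numpy as np,cv2
from scipy.spatial.transform import Rotation as Ro
from rig import r,cams
def cam(n):
    p=cams.camera_params(n); R=Ro.from_rotvec(p["rvec"]).as_matrix()
    return p,R,np.array(p["tvec"]).ravel()
def ray(n,uv,c=None):
    p,R,t=c or cam(n); x=(uv[0]-p["cx"])/p["fx"]; y=(uv[1]-p["cy"])/p["fy"]
    if n=="wrist":
        th=np.hypot(x,y); s=np.sin(th)/max(th,1e-9); d=np.array([x*s,y*s,np.cos(th)])
    else: d=np.array([x,y,1.])
    d=R.T@d; return -R.T@t,d/np.linalg.norm(d)
def onz(n,uv,z,c=None):
    o,d=ray(n,uv,c); return o+d*(z-o[2])/d[2]
def tri(rays):
    A=0;b=0
    for o,d in rays:
        M=np.eye(3)-np.outer(d,d); A=A+M; b=b+M@o
    X=np.linalg.solve(A,b); return X,[np.linalg.norm((np.eye(3)-np.outer(d,d))@(X-o)) for o,d in rays]
def proj(n,X,c=None):
    p,R,t=c or cam(n); q=(R@np.atleast_2d(X).T).T+t
    if n=="wrist":
        rr=np.hypot(q[:,0],q[:,1]); th=np.arctan2(rr,q[:,2]); s=th/np.maximum(rr,1e-9)
        a=q[:,:2]*s[:,None]
    else: a=q[:,:2]/q[:,2:]
    return a*[p["fx"],p["fy"]]+[p["cx"],p["cy"]]
E
python3 - <<'E'
from h import *
np.set_printoptions(precision=1,suppress=True)
for n in("scene","side"):
    im=cv2.imread(f"pics/{n}0.png"); hsv=cv2.cvtColor(im,cv2.COLOR_BGR2HSV)
    m=cv2.inRange(hsv,(100,100,40),(125,255,255))
    x,y={"scene":(213,247),"side":(383,225)}[n]
    k=np.zeros_like(m);k[y-35:y+35,x-40:x+40]=255;m&=k
    m=cv2.morphologyEx(m,cv2.MORPH_CLOSE,np.ones((3,3)))
    cs=sorted(cv2.findContours(m,0,2)[0],key=cv2.contourArea)
    c=cs[-1];q=cv2.approxPolyDP(c,4,True)[:,0]
    print(n,q.tolist());print(np.array([onz(n,a,10) for a in q]))
print("handle",tri([ray("scene",(211,228)),ray("side",(384,208))]))
for u in [(315,213),(426,209),(321,252),(433,243),(433,235),(321,246)]: print(u,onz("scene",u,25))
a=[cv2.resize(cv2.imread("pics/scene0.png")[195:265,305:445],None,fx=5.5,fy=4.2,interpolation=2),cv2.resize(cv2.imread("pics/side0.png")[235:350,245:375],(770,300),interpolation=2)]
cv2.imwrite("pics/c1.png",np.vstack(a))
E
```

```text
scene [[238, 226], [213, 231], [216, 254], [210, 253], [206, 232], [181, 237], [186, 268], [244, 257]]
[[ 459.5 -140.8   10. ]
 [ 466.6 -201.1   10. ]
 [ 541.6 -196.7   10. ]
 [ 536.2 -210.2   10. ]
 [ 467.2 -217.7   10. ]
 [ 474.  -276.7   10. ]
 [ 572.7 -264.8   10. ]
 [ 561.2 -133.6   10. ]]
side [[369, 210], [358, 234], [397, 240], [406, 215], [395, 214], [391, 225], [373, 222]]
[[ 570.4 -259.8   10. ]
 [ 550.6 -120.5   10. ]
 [ 456.6 -131.    10. ]
 [ 474.3 -272.2   10. ]
 [ 501.7 -265.8   10. ]
 [ 492.6 -200.7   10. ]
 [ 538.5 -197.5   10. ]]
handle (array([ 509.4, -197.3,   58. ]), [np.float64(4.805395458876676), np.float64(4.8053954588766565)])
(315, 213) [460.6  48.2  25. ]
(426, 209) [491.2 320.4  25. ]
(321, 252) [588.   41.1  25. ]
(433, 243) [602.9 302.1  25. ]
(433, 235) [578.5 310.   25. ]
(321, 246) [569.8  44.3  25. ]
```

View pics/c1.png

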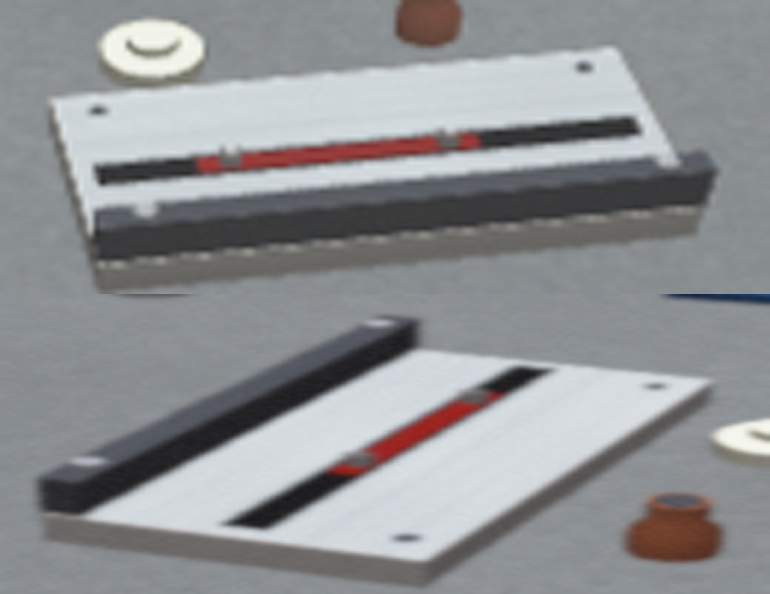

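Crop: the bed top corners and groove ends are clear in both views. The pins stand at scene (346.8,234.3) and (386.3,230.2), and at side (325,276.4) and (305.4,300.9). Next I triangulate the bed and move over the plate.

```bash
python3 - <<'E'
from h import *
np.set_printoptions(precision=1,suppress=True)
P={"near-":((314.1,218.3),(365.2,268.3)),"near+":((417.2,206.4),(317.3,337.0)),"gr-":((322.3,236.7),(335,264.1)),"gr+":((421.4,225.2),(286.4,322.4)),"pin-":((346.8,234.3),(325,276.4)),"pin+":((386.3,230.2),(305.4,300.9))}
for k,(a,b) in P.items(): print(k,*tri([ray("scene",a),ray("side",b)]))
E
python3 -m handwheel '[{"drz": 0.09,"finger_gap": 1},{"drz": 0.09,"finger_gap": 1},{"drz": 0.085,"finger_gap": 1},{"sx": 25.5,"sy": -27.5,"finger_gap": 1},{"sx": 25.5,"sy": -27.5,"finger_gap": 1}]'
python3 -m handwheel '[{"sx": 25.5,"sy": -27.5,"finger_gap": 1},{"sx": 25.5,"sy": -27.5,"finger_gap": 1},{"sx": 25.5,"sy": -27.5,"finger_gap": 1},{"sx": 25.5,"sy": -27.5,"finger_gap": 1},{"sx": 25.5,"sy": -27.5,"finger_gap": 1}]'
python3 -m handwheel '[{"sx": 25.5,"sy": -27.5,"finger_gap": 1},{"sx": 25.5,"sy": -27.5,"finger_gap": 1},{"sx": 25.5,"sy": -27.5,"finger_gap": 1},{"finger_gap": 1},{"finger_gap": 1}]'
python3 - <<'E'
from h import *
s=r.sense();c=cam("wrist");im=cams.grab_frame("wrist")[:,:,::-1]
cv2.imwrite("pics/w1.png",im);np.save("w1.npy",c,allow_pickle=True)
print(s["eef_pos"],s["tcp_rot"],c[0],-c[1].T@c[2])
E
```

```text
near- [476.   43.4  22.7] [np.float64(0.020897254939883467), np.float64(0.0208972549399558)]
near+ [475.8 301.9  23.3] [np.float64(1.1967118580466396), np.float64(1.1967118580464102)]
gr- [540.2  53.   22.7] [np.float64(0.8205068490044607), np.float64(0.8205068490046289)]
gr+ [542.3 290.9  26.5] [np.float64(2.1630158136082485), np.float64(2.1630158136083293)]
pin- [540.8 110.5  23.1] [np.float64(0.701702342999527), np.float64(0.7017023429995414)]
pin+ [541.6 206.3  21.6] [np.float64(0.7276940500400783), np.float64(0.7276940500398946)]
clock: 0.52
eef_pos: [262.5, -526.8, 252.6]
tcp_rot: [-3.141, 0.0, 0.086]
contact_force: [1.1, 0.0, -0.4]
opening: 0.997
grasp_force: 0.0
clock: 0.93
eef_pos: [378.2, -376.7, 253.1]
tcp_rot: [-3.141, 0.0, 0.09]
contact_force: [0.9, 0.0, -0.6]
opening: 1.004
grasp_force: 0.0
clock: 1.35
eef_pos: [447.3, -287.7, 253.0]
tcp_rot: [-3.141, 0.0, 0.093]
contact_force: [-0.8, -0.4, -0.3]
opening: 1.001
grasp_force: 0.0Traceback (most recent call last):
  File "<stdin>", line 3, in <module>
    arr = np.asanyarray(arr)
ValueError: setting an array element with a sequence. The requested array has an inhomogeneous shape after 1 dimensions. The detected shape was (3,) + inhomogeneous part.
```

View pics/w1.png

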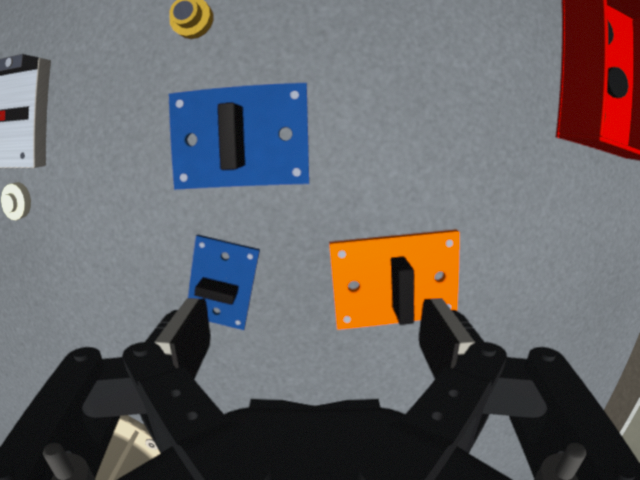

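Wrist picture: the plate's corners are at (169,94), (307,83), (309,184) and (175,189), its holes at (192,139) and (286,134), and the handle top at about (230,137). The fingers are at the bottom of the frame.

```bash
python3 - <<'E'
from h import *
np.set_printoptions(precision=1,suppress=True)
c=cam("wrist"); s=r.sense(); print(s["eef_pos"],s["tcp_rot"],{k:c[0][k] for k in("fx","cx","cy")},-c[1].T@c[2])
for uv in [(169,94),(307,83),(309,184),(175,189)]: print(uv,onz("wrist",uv,10,c))
a,b=[onz("wrist",u,10,c) for u in((192,139),(286,134))]; print(a,b,(a+b)/2,"yaw",np.arctan2(b[0]-a[0],-(b[1]-a[1])))
print("hole heights",tri([ray("wrist",(169,94),c),ray("side",(358,234))]),tri([ray("wrist",(309,184),c),ray("scene",(181,237))]))
E
```

```text
[ 446.6 -288.7  253. ] [-3.1  0.   0.1] {'fx': 371.64829954431775, 'cx': 314.1661622486805, 'cy': 240.87869954896203} [ 515.7 -282.5  374.5]
(169, 94) [ 552.7 -131.7   10. ]
(307, 83) [ 569.  -270.8   10. ]
(309, 184) [ 469.9 -281.8   10. ]
(175, 189) [ 454.7 -143.8   10. ]
[ 506.9 -160.4   10. ] [ 517.1 -255.1   10. ] [ 512.  -207.8   10. ] yaw 0.10682575169277926
hole heights (array([ 553.4, -129.6,    5. ]), [np.float64(0.18046182602184527), np.float64(0.18046182602195293)]) (array([ 468.6, -279.8,    3.9]), [np.float64(2.0252019021397367), np.float64(2.0252019021396035)])
```

```bash

python3 -m handwheel '[{"drz": -0.02,"finger_gap": 1},{"sx": 24.6,"sy": -24.5,"finger_gap": 1},{"sx": 24.6,"sy": -24.5,"finger_gap": 1},{"sx": 24.6,"sy": -24.5,"finger_gap": 1},{"sz": 30,"finger_gap": 1}]' 40 | head -3
python3 -m handwheel '[{"sz": 35,"finger_gap": 1},{"sz": 35,"finger_gap": 1},{"sz": 35,"finger_gap": 1},{"finger_gap": 1},{"finger_gap": 1}]'
python3 - <<'E'
from h import *
c=cam("wrist");cv2.imwrite("pics/w2.png",cams.grab_frame("wrist")[:,:,::-1])
s=r.sense();print(s["eef_pos"],s["tcp_rot"])
E
```

```text
clock: 1.82
eef_pos: [517.2, -207.5, 227.9]
tcp_rot: [3.138, -0.01, 0.111]
clock: 2.23
eef_pos: [510.1, -208.8, 117.2]
tcp_rot: [-3.14, 0.004, 0.109]
contact_force: [0.2, -0.4, 1.3]
opening: 0.997
grasp_force: 0.0
[ 511.61106345 -209.25350645  118.99532158] [-3.14144611e+00  4.43941497e-04  1.08744502e-01]
```

View pics/w2.png

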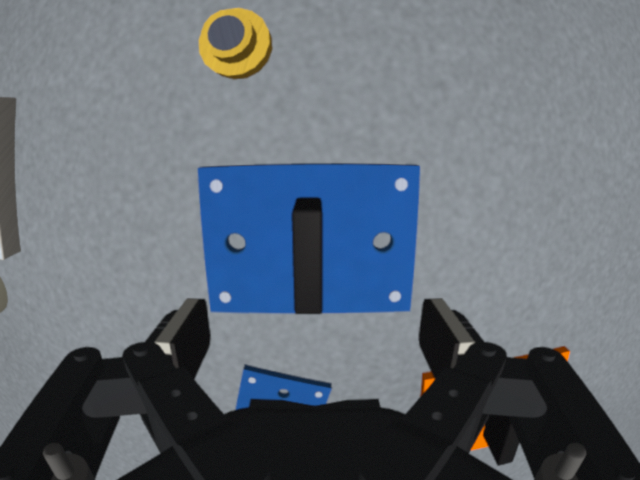

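Wrist picture from above: the plate is square in the view, with its holes at (236,242) and (383,241) and its handle centred at x≈308. I check its position again from these pixels.

```bash
python3 - <<'E'
from h import *
np.set_printoptions(precision=3,suppress=True)
c=cam("wrist"); s=r.sense(); print(s["eef_pos"],"cam",-c[1].T@c[2],"axis",c[1][2])
a,b=[onz("wrist",u,10,c) for u in((236,242),(383,241))]; print(a,b,(a+b)/2,"yaw",np.arctan2(b[0]-a[0],-(b[1]-a[1])))
for uv in[(293,205),(322,205),(294,313),(322,313)]: print(onz("wrist",uv,52,c))
for uv in[(199,167),(419,165),(410,311),(211,311)]: print(onz("wrist",uv,10,c))
E
```

```text
[ 511.611 -209.254  118.995] cam [ 580.631 -201.869  240.459] axis [-0.272 -0.03  -0.962]
[ 509.114 -158.279   10.   ] [ 520.232 -253.73    10.   ] [ 514.673 -206.005   10.   ] yaw 0.11595796927987506
[ 545.237 -194.84    52.   ]
[ 546.844 -209.691   52.   ]
[ 483.873 -201.038   52.   ]
[ 485.632 -216.789   52.   ]
[ 556.145 -130.758   10.   ]
[ 572.359 -269.697   10.   ]
[ 471.558 -282.044   10.   ]
[ 456.052 -141.938   10.   ]
```

```bash

python3 -m handwheel '[{"drz": -0.005,"sx": 3.4,"sy": -2.9,"finger_gap": 1},{"sz": 27,"finger_gap": 1},{"sz": 27,"finger_gap": 1},{"sz": 27,"finger_gap": 1},{"finger_gap": 1}]' 50
python3 -m handwheel '[{"finger_gap": 0},{"finger_gap": 0},{"finger_gap": 0},{"finger_gap": 0},{"finger_gap": 0}]' 50
python3 -m handwheel '[{"finger_gap": 0},{"finger_gap": 0},{"finger_gap": 0},{"finger_gap": 0},{"finger_gap": 0}]' 50
```

```text
clock: 2.7
eef_pos: [513.9, -204.5, 35.6]
tcp_rot: [-3.14, 0.002, 0.115]
contact_force: [-1.5, 0.4, -0.3]
opening: 0.996
grasp_force: 0.0
clock: 3.12
eef_pos: [515.6, -205.2, 38.7]
tcp_rot: [3.141, -0.002, 0.115]
contact_force: [-0.3, -1.1, 0.1]
opening: 0.301
grasp_force: 0.0
clock: 3.53
eef_pos: [515.4, -205.1, 38.4]
tcp_rot: [3.141, -0.001, 0.115]
contact_force: [-1.9, 1.2, 9.1]
opening: 0.181
grasp_force: 50.4
```

```bash

python3 -m handwheel '[{"sz": -10,"finger_gap": 0},{"sz": -25,"finger_gap": 0},{"sz": -30,"finger_gap": 0},{"sz": -30,"finger_gap": 0},{"sz": -20,"finger_gap": 0}]' 60
python3 -m handwheel '[{"drz": 0.04,"finger_gap": 0},{"drz": 0.04,"finger_gap": 0},{"drz": 0.04,"sy": -10,"finger_gap": 0},{"sx": -7,"sy": -25,"finger_gap": 0},{"sx": -10,"sy": -30,"finger_gap": 0}]'
python3 -m handwheel '[{"sx": -10,"sy": -35,"finger_gap": 0},{"sx": -10,"sy": -35,"finger_gap": 0},{"sx": -10,"sy": -35,"finger_gap": 0},{"sx": -10,"sy": -35,"finger_gap": 0},{"sy": -30,"finger_gap": 0}]' |head -1
python3 -m handwheel '[{"sy": -20,"finger_gap": 0},{"sy": -10,"finger_gap": 0},{"finger_gap": 0},{"finger_gap": 0},{"finger_gap": 0}]'
python3 - <<'E'
from h import *
np.set_printoptions(precision=3,suppress=True)
c=cam("wrist");cv2.imwrite("pics/w3.png",cams.grab_frame("wrist")[:,:,::-1])
s=r.sense();print(s["eef_pos"],s["tcp_rot"],s["contact_force"])
E
```

```text
clock: 3.95
eef_pos: [515.1, -205.0, 155.1]
tcp_rot: [3.141, -0.001, 0.115]
contact_force: [0.5, -1.0, -4.7]
opening: 0.178
grasp_force: 59.3
clock: 4.37
eef_pos: [498.0, -140.2, 152.7]
tcp_rot: [3.141, -0.001, -0.007]
contact_force: [0.2, 0.2, -4.3]
opening: 0.176
grasp_force: 59.3
clock: 4.78
clock: 5.2
eef_pos: [458.7, 59.6, 152.3]
tcp_rot: [3.141, 0.0, -0.005]
contact_force: [0.3, 0.0, -3.2]
opening: 0.176
grasp_force: 59.5
[458.706  59.432 152.287] [ 3.141  0.    -0.006] [-0.293  0.36  -3.704]
```

View pics/w3.png

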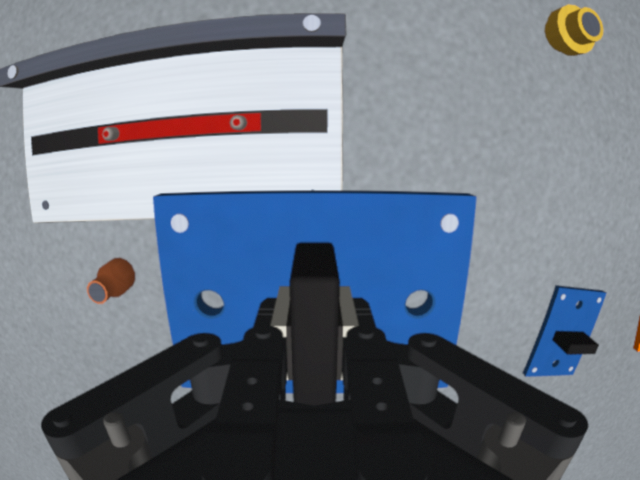

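Wrist picture with the plate in the grip: the pin tips are at about (110,133) and (238,122), and the groove ends at (32,145) and (327,121). The plate's holes are at (210,302) and (419,302), and its front corners at (155,197) and (475,196).

```bash
python3 - <<'E'
from h import *
np.set_printoptions(precision=2,suppress=True)
c=cam("wrist"); s=r.sense(); e=s["eef_pos"]
pp=[onz("wrist",u,37,c) for u in((110,133),(238,122))]
g=[onz("wrist",u,25,c) for u in((32,145),(327,121))]
f=[onz("wrist",u,25,c) for u in((25,86),(342,47))]
zt=e[2]-28.4
h=[onz("wrist",u,zt,c) for u in((210,302),(419,302))]
k=[onz("wrist",u,zt,c) for u in((155,197),(475,196))]
for n,(a,b) in dict(pins=pp,groove=g,fence=f,holes=h,front=k).items(): print(n,a,b,"mid",(a+b)/2-0,"len",np.linalg.norm(a-b),"yaw",np.arctan2(b[0]-a[0],a[1]-b[1]))
print("pin tri scene/side/wrist base z25",[tri([ray("scene",x),ray("side",y),ray("wrist",w,c)]) for x,y,w in [((386.3,230.2),(305.4,300.9),(110,134)),((346.8,234.3),(325,276.4),(238,124))]])
print(e)
E
```

```text
pins [539.72 200.88  37.  ] [539.55 107.06  37.  ] mid [539.64 153.97  37.  ] len 93.81610852933606 yaw -0.0017911142212298375
groove [540.34 289.7   25.  ] [539.38  50.22  25.  ] mid [539.86 169.96  25.  ] len 239.48234859696697 yaw -0.003994576259240721
fence [591.38 296.53  25.  ] [590.3  40.   25. ] mid [590.84 168.26  25.  ] len 256.52748189352457 yaw -0.0041993727794384485
holes [456.74 106.79 123.89] [456.14  11.31 123.89] mid [456.44  59.05 123.89] len 95.48277482299284 yaw -0.006252801660113896
front [505.65 127.92 123.89] [505.3  -10.87 123.89] mid [505.48  58.53 123.89] len 138.7933453276931 yaw -0.002528366571909744
pin tri scene/side/wrist base z25 [(array([540.65, 207.78,  22.4 ]), [np.float64(2.0152934744151345), np.float64(0.7805433231952471), np.float64(1.9032217689915796)]), (array([539.98, 110.39,  22.76]), [np.float64(1.1485046280904876), np.float64(0.8012751572321078), np.float64(1.1723913965305683)])]
[458.71  59.43 152.29]
```

```bash

python3 -m handwheel '[{"sx": -5,"sy": -20,"finger_gap": 0},{"sx": -5,"sy": -30,"finger_gap": 0},{"sx": -5,"sy": -30,"finger_gap": 0},{"sx": -5,"sy": -15,"finger_gap": 0},{"finger_gap": 0}]'
python3 -m handwheel '[{"finger_gap": 0},{"finger_gap": 0}]' |head -1
python3 - <<'E'
from h import *
np.set_printoptions(precision=3,suppress=True)
s=r.sense();c=cam("wrist");im=cams.grab_frame("wrist")[:,:,::-1];cv2.imwrite("pics/w4.png",im)
print(s["eef_pos"],s["tcp_rot"],s["contact_force"])
cv2.imwrite("pics/w4c.png",cv2.resize(im[20:270,110:510],None,fx=2,fy=2,interpolation=2))
E
```

```text
clock: 5.67
eef_pos: [438.9, 156.8, 152.3]
tcp_rot: [-3.141, 0.0, -0.005]
contact_force: [0.3, -0.5, -3.7]
opening: 0.179
grasp_force: 60.1
clock: 5.83
[439.393 154.457 152.194] [ 3.141  0.    -0.006] [ 0.762  0.557 -4.481]
```

View pics/w4c.png

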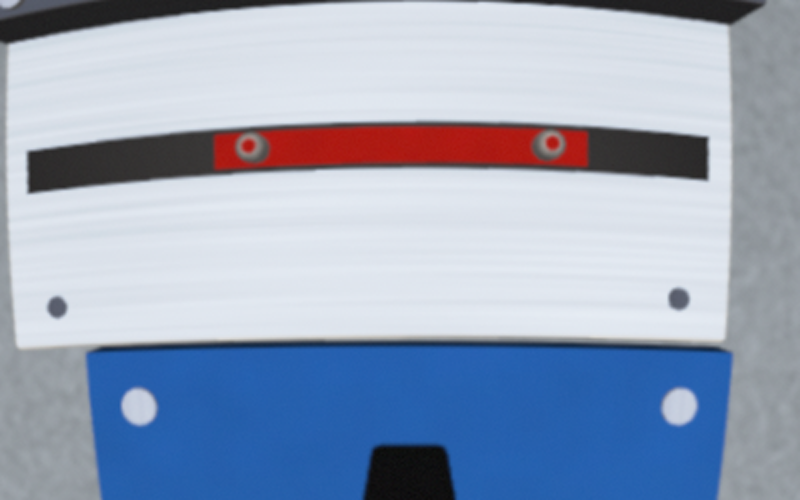

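Crop: pin tips at (234,93) and (386,91), groove ends at (124,106) and (464,99), plate front corners at (154,195.5) and (475.5,195.5), and plate screws at (179.5,223.5) and (450,223).

```bash
python3 - <<'E'
from h import *
np.set_printoptions(precision=2,suppress=True)
c=cam("wrist"); s=r.sense(); e=s["eef_pos"]; zt=e[2]-28.4
L=dict(pins=((234,93),(386,91),37),groove=((124,106),(464,99),25),carr=((217,96),(404,94),25),near=((119,194),(473,190),25),front=((154,195.5),(475.5,195.5),zt),screws=((179.5,223.5),(450,223),zt))
for n,(u,v,z) in L.items():
    a,b=onz("wrist",u,z,c),onz("wrist",v,z,c); print(n,a,b,"mid",(a+b)/2,"len",np.linalg.norm(a-b),"yaw",np.arctan2(b[0]-a[0],a[1]-b[1]))
print(e,s["tcp_rot"])
E
```

```text
pins [539.39 204.27  37.  ] [539.84 108.    37.  ] mid [539.62 156.13  37.  ] len 96.27595222935747 yaw 0.004612825201726969
groove [539.71 289.97  25.  ] [539.79  49.52  25.  ] mid [539.75 169.74  25.  ] len 240.45312993295607 yaw 0.0003381506345453078
carr [539.67 218.64  25.  ] [539.97  93.3   25.  ] mid [539.82 155.97  25.  ] len 125.33884113374242 yaw 0.002434832920543704
near [475.26 298.7   25.  ] [475.37  39.95  25.  ] mid [475.31 169.32  25.  ] len 258.74500863155373 yaw 0.0004184825250660729
front [487.15 223.24 123.83] [486.31  83.78 123.83] mid [486.73 153.51 123.83] len 139.45674366944306 yaw -0.006041329194629533
screws [474.45 212.18 123.83] [473.95  95.05 123.83] mid [474.2  153.61 123.83] len 117.12565369143068 yaw -0.004299279576502663
[439.47 154.33 152.23] [ 3.14  0.   -0.01]
```

```bash

python3 -m handwheel '[{"drz": -0.006,"sx": 15,"sy": -1,"finger_gap": 0},{"sx": 30,"sy": -1,"finger_gap": 0},{"sx": 30,"sy": -0.5,"finger_gap": 0},{"sx": 19.5,"finger_gap": 0},{"finger_gap": 0}]' |head -1
python3 -m handwheel '[{"finger_gap": 0},{"sz": 15,"finger_gap": 0},{"sz": 25,"finger_gap": 0},{"sz": 20,"finger_gap": 0},{"sz": 11,"finger_gap": 0}]' |head -1
python3 -m handwheel '[{"finger_gap": 0},{"finger_gap": 0},{"finger_gap": 0}]'
python3 - <<'E'
from rig import r
for _ in range(1): s=r.sense(); print(s["eef_pos"],s["tcp_rot"],s["contact_force"],s["wrist_torque"])
E
```

```text
clock: 6.3
clock: 6.72
clock: 6.97
eef_pos: [534.3, 158.0, 82.3]
tcp_rot: [-3.141, -0.001, 0.001]
contact_force: [0.4, 0.1, -3.9]
opening: 0.179
grasp_force: 59.9
[534.25492712 157.97815583  82.30343493] [-3.14126296e+00 -1.10715619e-03  6.29575321e-04] [ 0.36812277  0.14010327 -3.91913482] [ 0.01013474 -0.01796786  0.0330761 ]
```

```bash

python3 -m handwheel '[{"sx": 3,"sy": 1,"sz": 3,"finger_gap": 0},{"finger_gap": 0},{"finger_gap": 0},{"finger_gap": 0}]' |sed -n 2,4p
python3 -m handwheel '[{"sx": 2,"finger_gap": 0},{"finger_gap": 0},{"finger_gap": 0}]'|sed -n 2,4p
python3 -m handwheel '[{"sx": 1,"finger_gap": 0},{"finger_gap": 0},{"finger_gap": 0}]'|sed -n 2,4p
python3 -m handwheel '[{"sx": 1,"finger_gap": 0},{"finger_gap": 0},{"finger_gap": 0}]'|sed -n 2,4p
```

```text
eef_pos: [537.0, 157.0, 78.7]
tcp_rot: [-3.141, -0.001, 0.001]
contact_force: [0.6, 0.3, -4.2]
eef_pos: [538.9, 157.0, 78.4]
tcp_rot: [-3.142, -0.0, 0.001]
contact_force: [0.2, 0.6, -2.9]
eef_pos: [539.8, 157.0, 78.2]
tcp_rot: [-3.142, 0.0, 0.001]
contact_force: [0.3, 0.1, -4.1]
eef_pos: [540.9, 157.0, 78.3]
tcp_rot: [-3.142, -0.0, 0.001]
contact_force: [0.1, 0.6, -3.4]
```

```bash

python3 -m handwheel '[{"sx": 0.7,"finger_gap": 0},{"finger_gap": 0},{"finger_gap": 0}]'|sed -n 2,4p
python3 -m handwheel '[{"sx": 0.5,"finger_gap": 0},{"finger_gap": 0},{"finger_gap": 0}]'|sed -n 2,4p
python3 -m handwheel '[{"sx": 0.5,"finger_gap": 0},{"finger_gap": 0},{"finger_gap": 0}]'|sed -n 2,4p
```

```text
eef_pos: [541.5, 157.0, 78.3]
tcp_rot: [-3.142, -0.0, 0.001]
contact_force: [-0.1, 1.2, -4.4]
eef_pos: [542.0, 157.0, 78.3]
tcp_rot: [-3.142, -0.0, 0.001]
contact_force: [-0.2, 0.6, -4.9]
eef_pos: [542.4, 157.0, 78.3]
tcp_rot: [3.142, 0.0, 0.001]
contact_force: [0.1, 0.1, -2.8]
```

```bash

python3 -m handwheel '[{"sx": 0.5,"finger_gap": 0},{"finger_gap": 0},{"finger_gap": 0}]'|sed -n 2,4p
python3 -m handwheel '[{"sx": 0.5,"finger_gap": 0},{"finger_gap": 0},{"finger_gap": 0}]'|sed -n 2,4p
```

```text
eef_pos: [542.5, 156.9, 78.2]
tcp_rot: [3.141, 0.001, 0.001]
contact_force: [-2.8, 1.2, -2.1]
eef_pos: [542.5, 156.9, 78.1]
tcp_rot: [3.141, 0.002, 0.001]
contact_force: [-5.7, 0.2, -1.1]
```

The fence contact at x=542.5 matches the visual estimate. I back off slightly and lower the plate.

```bash

python3 -m handwheel '[{"sx": -1.1,"finger_gap": 0},{"finger_gap": 0},{"sz": 2,"finger_gap": 0},{"finger_gap": 0},{"finger_gap": 0}]'|sed -n 2,4p
python3 -m handwheel '[{"sz": 1,"finger_gap": 0},{"finger_gap": 0},{"finger_gap": 0}]'|sed -n 2,4p
python3 -m handwheel '[{"sz": 1,"finger_gap": 0},{"finger_gap": 0},{"finger_gap": 0}]'|sed -n 2,4p
```

```text
eef_pos: [542.4, 156.9, 76.1]
tcp_rot: [3.142, -0.0, 0.001]
contact_force: [-1.3, -0.2, -4.2]
eef_pos: [542.5, 156.9, 75.2]
tcp_rot: [3.142, -0.0, 0.001]
contact_force: [0.2, 0.3, -4.9]
eef_pos: [542.4, 157.0, 74.2]
tcp_rot: [-3.142, -0.0, 0.001]
contact_force: [-1.2, 0.2, -4.9]
```

```bash

python3 -m handwheel '[{"sz": 0.7,"finger_gap": 0},{"finger_gap": 0},{"finger_gap": 0}]'|sed -n 2,4p
python3 -m handwheel '[{"sz": 0.7,"finger_gap": 0},{"finger_gap": 0},{"finger_gap": 0}]'|sed -n 2,4p
python3 -m handwheel '[{"sz": 0.7,"finger_gap": 0},{"finger_gap": 0},{"finger_gap": 0}]'|sed -n 2,4p
```

```text
eef_pos: [542.4, 157.0, 73.6]
tcp_rot: [-3.142, -0.0, 0.001]
contact_force: [-0.6, 0.6, -4.5]
eef_pos: [542.4, 157.0, 72.8]
tcp_rot: [-3.142, -0.0, 0.001]
contact_force: [-1.3, -1.0, -5.2]
eef_pos: [542.4, 157.0, 72.1]
tcp_rot: [-3.142, -0.0, 0.001]
contact_force: [-1.1, -0.1, -4.7]
```

```bash

python3 -m handwheel '[{"sz": 1,"finger_gap": 0},{"finger_gap": 0},{"finger_gap": 0}]'|sed -n 2,4p
python3 -m handwheel '[{"sz": 1,"finger_gap": 0},{"finger_gap": 0},{"finger_gap": 0}]'|sed -n 2,4p
python3 -m handwheel '[{"sz": 1,"finger_gap": 0},{"finger_gap": 0},{"finger_gap": 0}]'|sed -n 2,4p
python3 -m handwheel '[{"sz": 1,"finger_gap": 0},{"finger_gap": 0},{"finger_gap": 0}]'|sed -n 2,4p
```

```text
eef_pos: [542.5, 157.0, 71.1]
tcp_rot: [-3.142, -0.0, 0.001]
contact_force: [-0.7, -0.8, -3.7]
eef_pos: [542.4, 157.0, 70.1]
tcp_rot: [-3.142, -0.0, 0.001]
contact_force: [-0.6, -1.3, -4.7]
eef_pos: [542.4, 157.0, 69.1]
tcp_rot: [-3.142, -0.0, 0.001]
contact_force: [-0.4, -0.4, -4.0]
eef_pos: [542.4, 157.0, 68.1]
tcp_rot: [-3.142, -0.0, 0.001]
contact_force: [-0.1, 0.9, -3.3]
```

```bash

python3 -m handwheel '[{"sz": 1,"finger_gap": 0},{"finger_gap": 0},{"sz": 1,"finger_gap": 0},{"finger_gap": 0},{"finger_gap": 0}]'|sed -n 2,4p
python3 -m handwheel '[{"sz": 1,"finger_gap": 0},{"finger_gap": 0},{"finger_gap": 0}]'|sed -n 2,4p
python3 -m handwheel '[{"sz": 0.7,"finger_gap": 0},{"finger_gap": 0},{"finger_gap": 0}]'|sed -n 2,4p
```

```text
eef_pos: [542.4, 157.0, 66.1]
tcp_rot: [3.142, -0.0, 0.001]
contact_force: [-0.4, -0.3, -4.0]
eef_pos: [542.4, 157.0, 65.1]
tcp_rot: [-3.142, 0.0, 0.001]
contact_force: [-0.4, 0.1, -4.2]
eef_pos: [542.4, 157.0, 64.4]
tcp_rot: [-3.142, -0.0, 0.001]
contact_force: [0.4, 0.3, -3.6]
```

```bash

python3 -m handwheel '[{"sz": 0.5,"finger_gap": 0},{"finger_gap": 0},{"finger_gap": 0}]'|sed -n 2,4p
python3 -m handwheel '[{"sz": 0.5,"finger_gap": 0},{"finger_gap": 0},{"finger_gap": 0}]'|sed -n 2,4p
python3 -m handwheel '[{"sz": 0.4,"finger_gap": 0},{"finger_gap": 0},{"finger_gap": 0}]'|sed -n 2,4p
```

```text
eef_pos: [542.4, 157.0, 64.0]
tcp_rot: [-3.142, -0.0, 0.001]
contact_force: [-0.1, 0.8, -4.1]
eef_pos: [542.4, 157.0, 63.5]
tcp_rot: [-3.142, -0.0, 0.001]
contact_force: [0.0, 0.0, -4.0]
eef_pos: [542.4, 157.0, 63.4]
tcp_rot: [-3.142, -0.0, 0.001]
contact_force: [-3.2, -0.1, 5.6]
```

Seated at the expected height, with light contact on the bed. Now I release and back off.

```bash

python3 -m handwheel '[{"sz": -0.4,"finger_gap": 0.25},{"finger_gap": 0.4},{"finger_gap": 0.6},{"finger_gap": 0.8},{"finger_gap": 0.8}]'
python3 -m handwheel '[{"finger_gap": 0.8},{"sz": -5,"finger_gap": 0.8},{"sz": -20,"finger_gap": 0.8},{"sz": -30,"finger_gap": 0.8},{"sz": -30,"finger_gap": 0.8}]'
python3 -m handwheel '[{"sx": -15,"sz": -30,"finger_gap": 0.8},{"sx": -20,"finger_gap": 0.8},{"sx": -10,"finger_gap": 0.8},{"finger_gap": 0.8},{"finger_gap": 0.8}]'
python3 - <<'E'
from h import *
cv2.imwrite("pics/w5.png",cams.grab_frame("wrist")[:,:,::-1])
E
```

```text
clock: 14.05
eef_pos: [542.5, 157.0, 63.5]
tcp_rot: [-3.141, -0.0, 0.001]
contact_force: [0.6, 0.1, 0.0]
opening: 0.796
grasp_force: 0.0
clock: 14.47
eef_pos: [541.6, 156.7, 149.0]
tcp_rot: [3.141, 0.002, 0.001]
contact_force: [0.9, 0.7, 0.6]
opening: 0.796
grasp_force: 0.0
clock: 14.88
eef_pos: [497.0, 156.9, 178.1]
tcp_rot: [3.141, 0.001, 0.001]
contact_force: [0.6, -0.2, -0.3]
opening: 0.798
grasp_force: 0.0
```

View pics/w5.png

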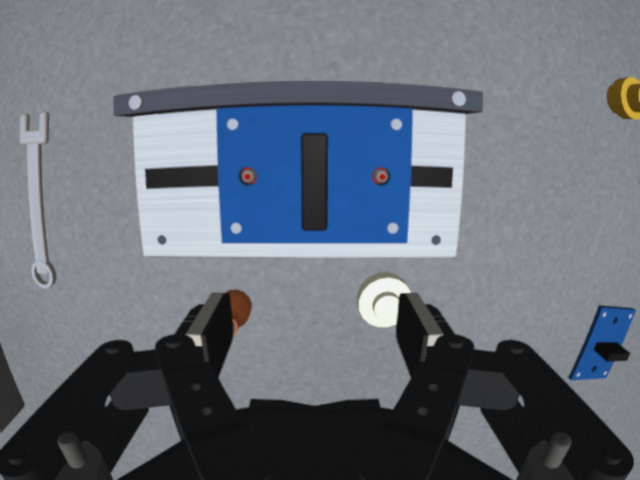

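The plate lies flat against the fence, with both pins showing through its holes at (247,176) and (381,177). The gripper is clear, and the bystanders in this view stand undisturbed.

```bash
python3 -c "
from rig import r
print(r.sign_off())"
```

```text
the job is handed in; nothing more can be done
None
```

The blue plate is flat and fully home on the bed with both pins through its holes, released at about 15 s with only light contact forces felt; the job is handed in, though no verdict was returned.

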